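Pin the inspection camera sled at its station

TASK

Set the inspection camera for the next print: slide the blue camera sled along its rail until its red pointer meets the white mark of the orange station bracket, and swing the yellow locking arm round until its eye lies over the eye of the bracket. Then take the red-handled locking pin out of its stand, push it down through both eyes until its collar sits on the arm, and let go. Leave the mug, the bottle, the tape and the screwdriver where they are.

Things in the scene. Friction and masses are not known exactly. Their poses are not given: they have to be found in the camera images.
- camera_rail: Aluminium rail fixed on the table, 372 mm long, 44 mm wide, top 40 mm high; origin on the table under its middle. Its y axis runs along the rail, its -x axis is the side of the bracket and locking arm (towards the robot). Its place and yaw vary.
- sled (a joint): Position (m) of the sled's middle along the rail's y axis, from the rail's middle; range -0.13 to 0.09. Sliding friction about 4 N; it stays where it is left.
- sled_grip (a point): Centre of the graspable part of the sled's upright black grip, 90 mm above the table. The grip is a block 22 mm (rail x) by 24 mm (rail y), from 58 to 104 mm above the table, on the blue sled plate (114 x 70 mm, top 58 mm high). Behind it (rail +x), starting 27 mm from the grip's centre, stands the grey camera, up to 94 mm high. Axes as the rail's.
- sled_pivot (a point): Point on the vertical pivot axis of the locking arm, on the sled at 66 mm height, 50 mm in front (rail -x) of the grip and at the middle of the sled in rail y. The red pointer is on the sled's front edge at the same rail y. Axes as the rail's.
- lock_arm (a joint): Angle (rad) of the yellow locking arm about its pivot: 0 = parallel to the rail, pointing to rail -y; grows as it swings outwards towards rail -x (clockwise seen from above); range -0.15 to 1.5, no stop at 0. Friction about 0.05 Nm; it stays where it is left.
- lock_knob (a point): Graspable height of the round black knob on the locking arm, 84 mm above the table, 55 mm from the pivot towards the eye. The knob is upright, 16 mm in diameter, from 66 to 94 mm above the table; fingers may slide round it.
- lock_eye (a point): Centre of the eye (vertical through hole, 15 mm in diameter) at the end of the locking arm, on the arm's top face 66 mm above the table, 100 mm from the pivot. The eye plate is 36 mm square and 16 mm thick.
- station: Orange station bracket clamped to the front (rail -x) of the rail at a place that varies along it; fixed. A block 40 x 40 mm, 46 mm high; origin on the table under the middle of its eye, which lies 55 mm in front of the rail's middle line. Axes as the rail's.
- station_eye (a point): Centre of the bracket's eye (vertical through hole, 15 mm in diameter, open down to the table), at the block's top, 46 mm above the table. With the arm over it there are 4 mm between the block and the eye plate.
- station_mark (a point): White tip of the bracket's finger, 52 mm high, 100 mm from the bracket's eye in rail +y. The sled is at its station when its middle (red pointer) is at the same rail y.
- pin_stand: Grey block 56 x 56 mm, 52 mm high, fixed on the table; its vertical hole, 15 mm in diameter, holds the pin at the start. Origin on the table under the hole.
- lock_pin: Loose upright locking pin, 100 mm long, about 60 to 130 g, origin at the tip of its shaft, z up towards the handle. Steel shaft 12 mm in diameter, 50 mm long, the lowest 14 mm tapered to 5 mm; then a collar 28 mm in diameter, 6 mm thick; then a round red handle 20 mm in diameter, 44 mm long. It starts upright in the stand with its collar on the stand. Fully home in the eyes its tip is 16 mm above the table.
- pin_tip (a point): Middle of the tip of the pin's shaft.
- pin_grip (a point): Grasp point on the axis of the red handle, 80 mm above the pin's tip, 20 mm below the handle's top.
- mug: White mug, 80 x 115 x 91 mm, bystander behind the rail; origin under its middle.
- ipa_bottle: White squeeze bottle with red cap, 58 mm in diameter, 171 mm high, bystander; origin under its middle.
- tape_roll: Blue roll of tape lying flat, 101 mm in diameter, 19 mm high, bystander; origin under its middle.
- screwdriver: Screwdriver with orange handle lying on the table, 178 mm long, bystander; origin under its middle.
Mind the look-alikes: they are no part of the job. What is meant by the lock_pin is not turquoise, and is the larger of those in its own colour.

How it is judged:
By the outcome, as a careful person would: the job done as asked, in the order asked, and still so for the second after the job is handed in, with the robot touching nothing.
It also fails if it takes over 69 s, if anything falls off the work surface, if the arm or the gripper's body presses on something with over 40 N, if the wrist force passes 120 N, or if a joint passes its speed limit or range.

ROBOT

A 6-joint arm with a two-finger parallel gripper is mounted at the origin on a cart in front of the work surface, level with it; the furniture and walls round the work are solid. World frame = base frame: x ahead of the robot, y to its left, z up, the work surface at z = 0. Lengths are in m, angles in rad, forces in N, time in s.
With the tool pointing down it reaches from about 0.3 to 0.85 m from the base axis. Payload 5.4 kg.
Tool frame: the origin (TCP) lies on the front face of the gripper's body, between the roots of the fingers; the fingertips stand 73 mm ahead of it and the grasp point (between the pads) lies 54 mm ahead of it; z points along the fingers, y is the line along which they close (so a half turn about z gives the same grasp; the last joint's range is limited). The gripper opens to 85 mm and grips with 20 to 120 N. Pads are 22 mm wide; open, the fingers measure 114 mm over their backs; the gripper's body (76 mm by 85 mm) begins 54 mm behind the grasp point. The pads swing forward as they close: fully open they stand 13 mm farther back than shut.
Start: joints at [0.922, 0.158, 1.597, -0, 1.386, -0.21], TCP at [0.244, 0.521, 0.304] pointing down, gripper open.
Joint ranges: [-2.91, 2.91], [-0.94, 2.29], [0.18, 2.7], [-1.29, 4.43], [0.17, 2.64], [-3, 3]. Speed limits (rad/s): [2.57, 2.57, 3.14, 3.14, 3.14, 3.14].

INTERFACE

Orientations are given as a unit quaternion [w, x, y, z].
In Python, from plant import sense, snapshot, calibration, close_job, recognise, place_of gives the robot as it stands.
- The arm moves only by the tool carry_out, never from a script. Its argument "targets" is a list of rows, each an object with "dp": the shift along the tool's x, y, z in m, a list of three; "roll": the turn about the tool's z in rad. In form: [{"dp": [tx, ty, tz], "roll": roll}, ...]. A call has 1 to 20 rows; each row shifts and turns the commanded pose from where the row before left it, along the tool's axes as they then stand; what a row does not reach is not made up. A row lasts 1/12 s, in which the tool goes at most 41.7 mm and 7.16 degrees, less where a joint would pass 70% of its speed; a pose out of reach is approached as far as the arm can. A call with a gripper value outside its range is refused whole. "grip" is the closure, from -1 (fully open) to 1 (shut), so that 0 is half open, set as the call begins (left out, the last holds). The fingers move at their own pace and stop on an object; "newtons" is the grip in N (left out, the last holds). Time passes only in rows, so rows that do not move let the fingers close. It gives the time, the measured TCP pose, the force, the opening and the grip force at its end, in the units of the state.
- sense(): the state, without advancing time (a new reading comes with each control period).
- snapshot(name): name is "scene" or "side" or "wrist"; returns the picture (420x560x3 uint8, blue, green, red); there is no depth.
- calibration(name): a dict with "camera_matrix" (3x3 intrinsics, pixels), "origin" and "attitude" of the camera in the world. Camera axes: x right, y down, z forward; pixel columns grow to the right and rows downward; lengths in m; the calibration is good to about 2 mm. A picture is of the moment at which its call begins: read the wrist's pose just before it. calibration takes no time and is no camera call; for the wrist camera it gives the pose at the moment of the call.
- close_job(): hands the job in; it is judged then, once.
Trained networks look in the newest picture that a camera, given by its name, has taken for a name from the list of things; names that differ only in an ending like _2 or _b are one class to them, and where a whole thing is asked for, a point or a joint stands for the part that bears it (a point fixed in the world has none). Each returns a list of dicts, best first, with "conf" (0 to 1); they miss things now and then, are a little off and sometimes report something else, mostly with a low value. They report only what shows in the picture. A call takes as long as a camera call. They do not tell look-alikes from the thing itself.
- recognise(camera, query): "position" ([column, row] in pixels, amid what is visible of it).
- place_of(camera, query): "position" ([column, row] in pixels: a listed point, or the origin of a listed thing).
The state is a dict: "time_s": time; "joint_pos": joint angles; "dq": joint speeds; "joint_efforts": joint torques, N m; "tool_pos": TCP position; "tool_rot": TCP orientation; "wrist_force": force on the tool from outside, world axes, zero at the start; "ft_torque": the same for the moment, N m; "opening": opening from 0.0 (shut) to 1.0 (fully open); "gripper_force": force on a finger pad.
Only numpy, scipy, OpenCV 4.12 (cv2) and the standard library are available. Lean on these libraries where they do the work, as an engineer would, in place of code of your own. Each camera call takes 0.05 s, during which the arm holds its last target. There are 200 camera calls.

## Working session

There is one attempt and no reset: what is moved stays moved. The work goes in short steps, Python scripts to look and compute and a tool call to move; the robot and the scene stay as the last step left them, time stands still between calls to the robot, and variables do not carry over. Pictures are saved under pics/ and viewed, at most 10 in all, crops included, and the job is handed in when it is done.

Besides the shell and the picture viewer there is one more tool, called after "Call:" by a JSON object that holds its "op" and its "data", one argument or row to a line. carry_out: Moves the arm, as the interface text tells. Its arguments: {"type":"object","properties":{"targets":{"type":"array"},"grip":{"type":"number"},"newtons":{"type":"number"}},"required":["targets"]}

```bash
ls; mkdir -p pics; cat > h.py <<'E'
import numpy as np, cv2
from scipy.spatial.transform import Rotation as R
from plant import *
def cal(n):
    c=calibration(n);K=np.array(c["camera_matrix"]);o=np.array(c["origin"]);a=np.array(c["attitude"])
    A=a if a.shape==(3,3) else R.from_quat(a,scalar_first=True).as_matrix()
    return K,o,A
def ray(c,px):
    K,o,A=c;d=A@np.linalg.solve(K,[px[0],px[1],1.]);return o,d/np.linalg.norm(d)
def atz(c,px,z):
    o,d=ray(c,px);return o+d*(z-o[2])/d[2]
def proj(c,p):
    K,o,A=c;q=K@(A.T@(np.array(p)-o));return q[:2]/q[2]
E
python3 - <<'E'
from h import *
s=sense();print(s["time_s"],s["tool_pos"],s["tool_rot"],calibration("scene"))
Z=dict(sled_grip=.09,sled_pivot=.066,lock_knob=.084,lock_eye=.066,station_eye=.046,station_mark=.052,pin_grip=.132,pin_stand=0,camera_rail=0)
for n in("scene","side"):
    im=snapshot(n);cv2.imwrite(f"pics/{n}0.png",im);c=cal(n);print(n,c[1])
    for q,z in Z.items():
        for r in place_of(n,q)[:3]: print(q,np.round(r["position"]),round(r["conf"],2),np.round(atz(c,r["position"],z),3))
a=cv2.imread("pics/scene0.png");
E
```

```text
pics
0.0 [0.24400443 0.5201256  0.30289547] [-3.99198552e-04  2.17643756e-01  9.76027795e-01 -8.82583707e-04] {'camera_matrix': array([[455.6561273 ,   0.        , 272.50494971],
       [  0.        , 455.6561273 , 211.03523186],
       [  0.        ,   0.        ,   1.        ]]), 'origin': array([-0.06750739,  0.04697624,  0.94453135]), 'attitude': array([ 0.17231176, -0.4754264 ,  0.81659079, -0.27831255])}
scene [-0.06750739  0.04697624  0.94453135]
sled_grip [301. 231.] 0.57 [ 0.442 -0.299  0.09 ]
sled_pivot [292. 253.] 0.67 [ 0.414 -0.258  0.066]
lock_knob [299. 274.] 0.89 [ 0.35  -0.236  0.084]
lock_eye [309. 295.] 0.59 [ 0.305 -0.234  0.066]
station_eye [290. 260.] 0.67 [ 0.411 -0.251  0.046]
station_eye [279. 247.] 0.33 [ 0.456 -0.245  0.046]
station_mark [258. 239.] 0.64 [ 0.495 -0.212  0.052]
pin_grip [171. 300.] 0.57 [0.404 0.029 0.132]
pin_grip [199. 268.] 0.5 [ 0.441 -0.048  0.132]
pin_grip [141. 286.] 0.48 [0.462 0.071 0.132]
pin_stand [201. 288.] 0.96 [ 0.474 -0.046  0.   ]
camera_rail [276. 245.] 0.7 [ 0.49  -0.258 -0.   ]
side [0.29532177 0.49895418 0.5588383 ]
sled_grip [333. 204.] 0.65 [ 0.435 -0.294  0.09 ]
sled_pivot [342. 221.] 0.59 [ 0.405 -0.264  0.066]
lock_knob [366. 227.] 0.98 [ 0.346 -0.232  0.084]
lock_knob [342. 224.] 0.46 [ 0.397 -0.223  0.084]
lock_eye [364. 227.] 0.62 [ 0.352 -0.255  0.066]
lock_eye [380. 239.] 0.58 [ 0.312 -0.223  0.066]
lock_eye [342. 229.] 0.44 [ 0.397 -0.23   0.066]
station_eye [340. 232.] 0.6 [ 0.404 -0.247  0.046]
station_mark [298. 233.] 0.83 [ 0.491 -0.201  0.052]
station_mark [339. 230.] 0.15 [ 0.406 -0.246  0.052]
pin_grip [246. 309.] 0.87 [0.473 0.126 0.132]
pin_grip [283. 306.] 0.56 [0.425 0.102 0.132]
pin_grip [290. 265.] 0.55 [0.445 0.006 0.132]
pin_stand [285. 298.] 0.84 [ 0.468 -0.045  0.   ]
camera_rail [305. 237.] 0.58 [ 0.49 -0.26  0.  ]
```

View pics/scene0.png

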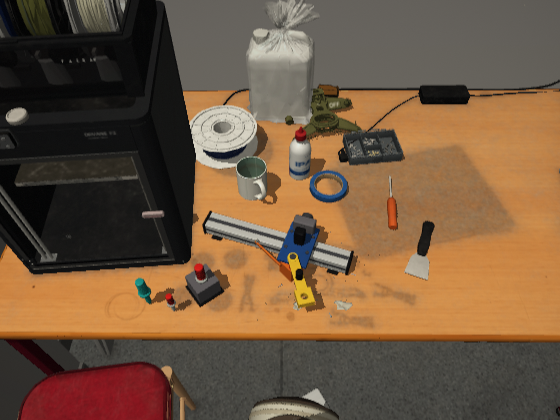

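View pics/side0.png

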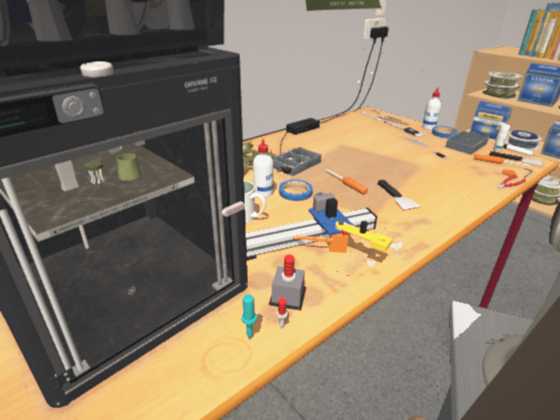

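The scene view shows three pin-like things: a turquoise pin at (143,290), a small red pin at (170,300) and a larger red pin in the grey stand at (200,270). The one in the stand fits the description (red, and the larger red one). I'll enlarge it to confirm and check that the path is clear.

```bash
python3 - <<'E'
from h import *
c=cal("scene")
for p in[(188,262),(35,271)]: print(atz(c,p,0))
im=cv2.imread("pics/scene0.png")[225:325,120:260]
cv2.imwrite("pics/crop0.png",cv2.resize(im,None,fx=5,fy=5,interpolation=cv2.INTER_CUBIC))
s=sense();T=R.from_quat(s["tool_rot"],scalar_first=True).as_matrix();K,o,A=cal("wrist")
print(K,T.T@(o-s["tool_pos"]),T.T@A)
print(T.T@(np.array([.39,-.16,.36])-s["tool_pos"]),T)
E
```

```text
[ 0.55408807 -0.04722085  0.        ]
[0.71505366 0.28438478 0.        ]
[[293.33146453   0.         276.1811792 ]
 [  0.         293.33146453 211.87807834]
 [  0.           0.           1.        ]] [ 0.07133215 -0.00019738 -0.0703224 ] [[-5.17509920e-04 -9.60232555e-01 -2.79200952e-01]
 [ 9.99998419e-01 -2.19985835e-05 -1.77787841e-03]
 [ 1.70103471e-03 -2.79201431e-01  9.60231049e-01]]
[-0.42100056 -0.55414218 -0.05610182] [[-9.05271374e-01  4.24833778e-01  1.60279510e-05]
 [ 4.24833778e-01  9.05271373e-01  3.94743214e-05]
 [ 2.26037991e-06  4.25441881e-05 -9.99999999e-01]]
```

View pics/crop0.png

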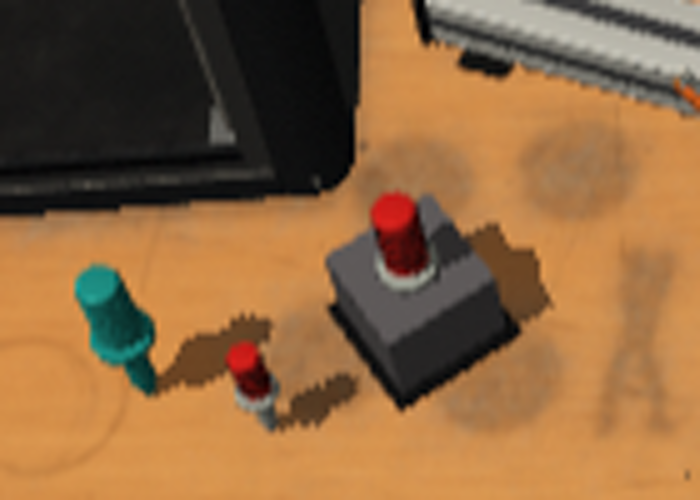

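The crop confirms it: the large red pin stands upright in the grey stand. The small red pin and the turquoise one are the look-alikes. I'm moving over the sled now.

Call:
{"op": "carry_out", "data": {
  "targets": [
    {"dp": [-0.0235,-0.0308,0.0028],"roll": 0},
    {"dp": [-0.0235,-0.0308,0.0028],"roll": 0},
    {"dp": [-0.0235,-0.0308,0.0028],"roll": 0},
    {"dp": [-0.0235,-0.0308,0.0028],"roll": 0},
    {"dp": [-0.0235,-0.0308,0.0028],"roll": 0},
    {"dp": [-0.0235,-0.0308,0.0028],"roll": 0},
    {"dp": [-0.0235,-0.0308,0.0028],"roll": 0},
    {"dp": [-0.0235,-0.0308,0.0028],"roll": 0},
    {"dp": [-0.0235,-0.0308,0.0028],"roll": 0},
    {"dp": [-0.0235,-0.0308,0.0028],"roll": 0},
    {"dp": [-0.0235,-0.0308,0.0028],"roll": 0},
    {"dp": [-0.0235,-0.0308,0.0028],"roll": 0},
    {"dp": [-0.0235,-0.0308,0.0028],"roll": 0},
    {"dp": [-0.0235,-0.0308,0.0028],"roll": 0},
    {"dp": [-0.0235,-0.0308,0.0028],"roll": 0},
    {"dp": [-0.0235,-0.0308,0.0028],"roll": 0},
    {"dp": [-0.0235,-0.0308,0.0028],"roll": 0},
    {"dp": [-0.0235,-0.0308,0.0028],"roll": 0},
    {"dp": [-0.0235,-0.0308,0.0028],"roll": 0}
  ],
  "grip": -1
}}

```text
time_s: 2.58
tool_pos: [0.3998, -0.2011, 0.2507]
tool_rot: [0.0, 0.218, 0.976, -0.0]
wrist_force: [0.4, 0.4, 0.5]
opening: 1.003
gripper_force: 0.0
```

Call:
{"op": "carry_out", "data": {
  "targets": [
    {"dp": [0,0,0],"roll": 0.115},
    {"dp": [0,0,0],"roll": 0.115},
    {"dp": [0,0,0],"roll": 0.115},
    {"dp": [0,0,0],"roll": 0.115},
    {"dp": [0,0,0],"roll": 0.115},
    {"dp": [0,0,0],"roll": 0.115},
    {"dp": [0,0,0],"roll": 0},
    {"dp": [0,0,0],"roll": 0}
  ]
}}

```text
time_s: 3.25
tool_pos: [0.3999, -0.199, 0.2508]
tool_rot: [0.0, 0.534, 0.846, -0.0]
wrist_force: [0.3, -0.1, 0.8]
opening: 0.998
gripper_force: 0.0
```

```bash
cat > look.py <<'E'
import sys
from h import *
Z=dict(sled_grip=.09,sled_pivot=.066,lock_knob=.084,lock_eye=.066,station_eye=.046,station_mark=.052,pin_grip=.132)
def look(tag,qs,cam="wrist"):
    s=sense();c=cal(cam);im=snapshot(cam);cv2.imwrite(f"pics/{tag}.png",im);out={}
    T=R.from_quat(s["tool_rot"],scalar_first=True).as_matrix()
    print("t",round(s["time_s"],2),"tcp",np.round(s["tool_pos"],4),"xtool",np.round(T[:,0],3),"ytool",np.round(T[:,1],3),"q6",np.round(s["joint_pos"],2))
    for q in qs:
        for r in place_of(cam,q)[:2]:
            p=atz(c,r["position"],Z[q]);out.setdefault(q,p)
            print(q,np.round(r["position"],1),round(r["conf"],2),np.round(p,4),"tool d",np.round(T.T@(p-s["tool_pos"]),4))
    return s,c,out
E
python3 - <<'E'
from look import *
look("w1",["sled_grip","sled_pivot","lock_knob","lock_eye","station_eye","station_mark"])
E
```

```text
t 3.25 tcp [ 0.3999 -0.199   0.2508] xtool [-0.431  0.903 -0.   ] ytool [0.903 0.431 0.   ] q6 [-0.73 -0.14  2.   -0.    1.28 -1.18]
sled_grip [274.5 319.8] 0.92 [ 0.4408 -0.29    0.09  ] tool d [-0.0997 -0.0023  0.1608]
sled_pivot [256.2 256.2] 0.83 [ 0.4024 -0.25    0.066 ] tool d [-0.0471 -0.0197  0.1848]
lock_knob [205.  228.6] 0.59 [ 0.3498 -0.2373  0.084 ] tool d [-0.013  -0.0617  0.1668]
lock_eye [168.7 189. ] 0.68 [ 0.3056 -0.2243  0.066 ] tool d [ 0.0178 -0.096   0.1848]
station_eye [262.3 250.2] 0.57 [ 0.4079 -0.2503  0.046 ] tool d [-0.0497 -0.0149  0.2048]
station_eye [395.5  91.3] 0.54 [ 0.4499 -0.064   0.046 ] tool d [0.1003 0.1033 0.2048]
station_mark [358.  252.9] 0.76 [ 0.4943 -0.2094  0.052 ] tool d [-0.05    0.0807  0.1988]
```

View pics/w1.png

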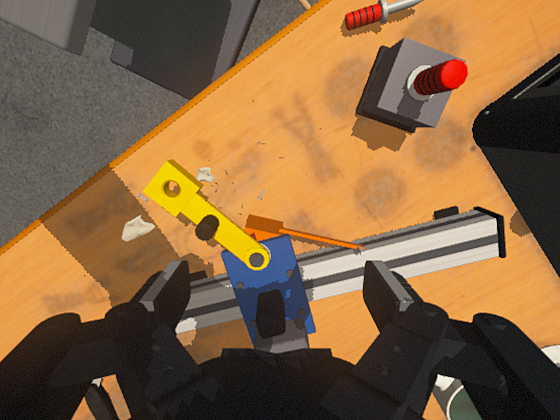

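The wrist view shows the arm eye at (170,187), the knob at (206,228), the pivot at (258,258) and the black grip at (270,315). The finger tip is at (360,248), and the bracket block is half hidden under the sled and arm near (262,225). The rail isn't parallel to the tool's y axis, so I'll measure its yaw from its edges.

```bash
python3 - <<'E'
from h import *
c=cal("wrist")
im=cv2.imread("pics/w1.png")
cr=im[190:340,220:520];cv2.imwrite("pics/w1c.png",cv2.resize(cr,(800,400),interpolation=cv2.INTER_CUBIC))
e=[atz(c,p,.04)[:2] for p in[(310,262),(497,209),(318,291),(505,257)]]
for a,b in((0,1),(2,3)): d=e[b]-e[a];print(e[a],e[b],d/np.linalg.norm(d))
c=cal("scene")
e=[atz(c,p,.04)[:2] for p in[(210,211),(354,250),(204,222),(350,262)]]
for b,a in((0,1),(2,3)): d=e[b]-e[a];d=d[:]*-1;print(e,d/np.linalg.norm(d),np.linalg.norm(d))
E
```

```text
[ 0.45939522 -0.24352851] [ 0.60094483 -0.11244181] [0.73370321 0.67947009]
[ 0.48296985 -0.27046764] [ 0.64067314 -0.15121271] [0.79762077 0.60315927]
[array([ 0.64046013, -0.15053892]), array([ 0.36292279, -0.39703164]), array([ 0.61608374, -0.12312534]), array([ 0.34044639, -0.36968609])] [-0.74768634 -0.66405205] 0.3711948819189422
[array([ 0.64046013, -0.15053892]), array([ 0.36292279, -0.39703164]), array([ 0.61608374, -0.12312534]), array([ 0.34044639, -0.36968609])] [-0.7453248  -0.66670154] 0.3698217848010833
```

View pics/w1c.png

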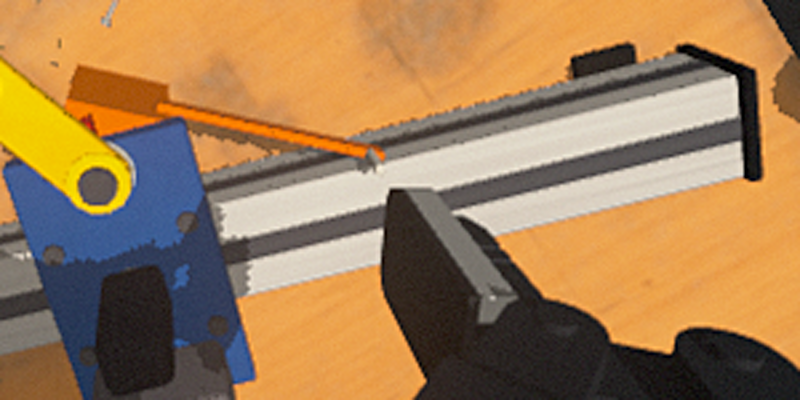

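Call:
{"op": "carry_out", "data": {
  "targets": [
    {"dp": [-0.0347,-0.001,0],"roll": 0},
    {"dp": [-0.0347,-0.001,0],"roll": 0},
    {"dp": [-0.0347,-0.001,0],"roll": 0},
    {"dp": [0,0,0.027],"roll": -0.0943},
    {"dp": [0,0,0.027],"roll": -0.0943},
    {"dp": [0,0,0.027],"roll": -0.0943},
    {"dp": [0,0,0.026],"roll": 0},
    {"dp": [0,0,0],"roll": 0}
  ]
}}

```text
time_s: 4.27
tool_pos: [0.439, -0.2917, 0.1382]
tool_rot: [-0.005, 0.41, 0.912, 0.002]
wrist_force: [-0.7, 0.7, -0.9]
opening: 1.002
gripper_force: 0.0
```

Call:
{"op": "carry_out", "data": {
  "targets": [
    {"dp": [0,0,0],"roll": 0},
    {"dp": [0,0,0],"roll": 0},
    {"dp": [0,0,0],"roll": 0},
    {"dp": [0,0,0],"roll": 0},
    {"dp": [0,0,0],"roll": 0},
    {"dp": [0,0,0],"roll": 0},
    {"dp": [0,0,0],"roll": 0},
    {"dp": [0,0,0],"roll": 0}
  ],
  "grip": 1,
  "newtons": 30
}}

```text
time_s: 4.93
tool_pos: [0.4423, -0.295, 0.1453]
tool_rot: [0.001, 0.411, 0.912, -0.0]
wrist_force: [-0.2, 1.6, 6.1]
opening: 0.276
gripper_force: 30.5
```

```bash
python3 - <<'E'
from look import *
look("w2",["sled_pivot","lock_knob","lock_eye","station_mark"])
print(sense()["wrist_force"],sense()["opening"])
E
```

```text
t 4.93 tcp [ 0.4423 -0.295   0.1453] xtool [-0.663  0.749 -0.002] ytool [ 0.749  0.663 -0.   ] q6 [-0.82  0.23  1.85 -0.    1.06 -1.54]
sled_pivot [278.6 153.9] 0.97 [ 0.4045 -0.2513  0.066 ] tool d [0.058  0.0006 0.0792]
lock_knob [202.1  39.3] 0.68 [ 0.3506 -0.2367  0.084 ] tool d [ 0.1046 -0.03    0.061 ]
lock_knob [352.6 217.2] 0.3 [ 0.4488 -0.249   0.084 ] tool d [0.0303 0.0353 0.0612]
[-0.70735519  1.30418089  6.71573663] 0.2781017467587334
```

View pics/w2.png

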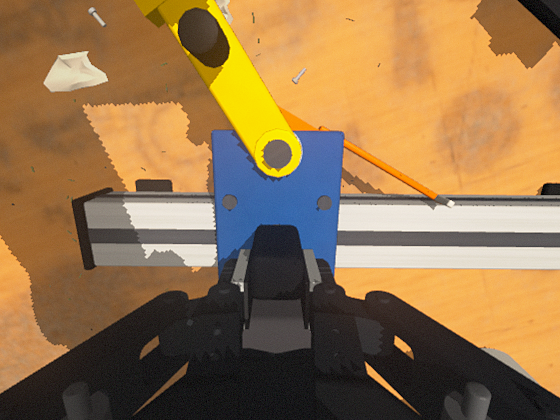

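The grip is held and the tool now lines up with the rail. The white tip is at (449,203) and the pivot at (278,153), which puts the mark about 98 mm further along +y. I'm sliding the sled.

Call:
{"op": "carry_out", "data": {
  "targets": [
    {"dp": [0,0.01,-0.001],"roll": 0},
    {"dp": [0,0.016,0],"roll": 0},
    {"dp": [0,0.018,0],"roll": 0},
    {"dp": [0,0.018,0],"roll": 0},
    {"dp": [0,0.018,0],"roll": 0},
    {"dp": [0,0.012,0],"roll": 0},
    {"dp": [0,0.005,0],"roll": 0},
    {"dp": [0,0,0],"roll": 0},
    {"dp": [0,0,0],"roll": 0},
    {"dp": [0,0,0],"roll": 0}
  ]
}}

```text
time_s: 6.02
tool_pos: [0.5159, -0.2307, 0.1453]
tool_rot: [0.003, 0.411, 0.912, -0.0]
wrist_force: [7.1, -2.8, -5.0]
opening: 0.272
gripper_force: 30.5
```

```bash
python3 - <<'E'
from look import *
s,c,o=look("w3",["sled_pivot","lock_knob","station_mark","station_eye"])
print(s["wrist_force"],s["opening"])
im=cv2.imread("pics/w3.png")[60:260,130:430];cv2.imwrite("pics/w3c.png",cv2.resize(im,(800,533),interpolation=cv2.INTER_CUBIC))
E
```

```text
t 6.02 tcp [ 0.5159 -0.2307  0.1453] xtool [-0.663  0.749 -0.005] ytool [0.749 0.663 0.002] q6 [-0.63  0.31  1.76  0.    1.07 -1.36]
sled_pivot [277.3 151.7] 0.64 [ 0.4772 -0.1867  0.066 ] tool d [0.059 0.    0.079]
lock_knob [202.8  41.2] 0.86 [ 0.4252 -0.1729  0.084 ] tool d [ 0.1038 -0.0297  0.0607]
lock_knob [141.8 142.1] 0.7 [ 0.4291 -0.2217  0.084 ] tool d [ 0.0646 -0.0591  0.0609]
station_eye [107.3 148.2] 0.96 [ 0.4051 -0.2502  0.046 ] tool d [ 0.0594 -0.0961  0.0988]
station_eye [143.8 139.7] 0.35 [ 0.4179 -0.2326  0.046 ] tool d [ 0.0641 -0.0749  0.0989]
[ 7.10856743 -2.78431139 -5.00508391] 0.27155789860799645
```

View pics/w3c.png

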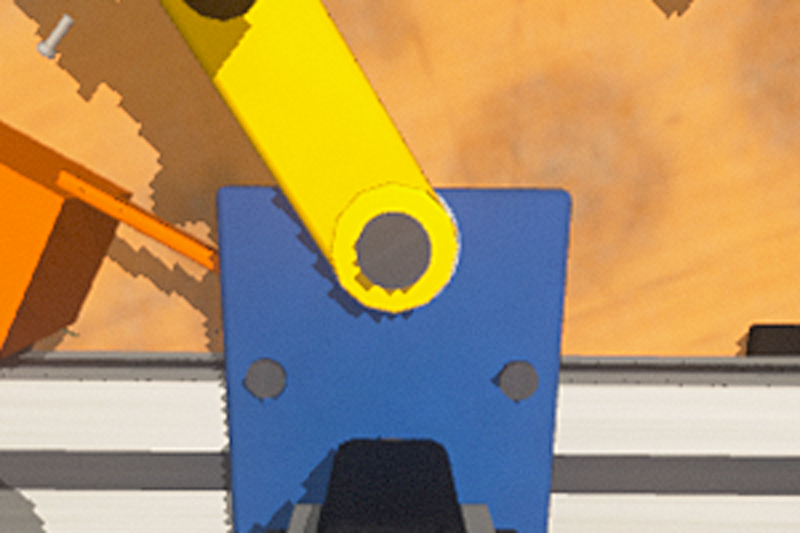

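The sled now covers the mark, so I'll use the bracket's hole instead. It should lie exactly 100 mm from the pivot along rail −y, and I'll segment it for precision.

```bash
python3 - <<'E'
from look import *
im=cv2.imread("pics/w3.png");s=sense();c=cal("wrist");T=R.from_quat(s["tool_rot"],scalar_first=True).as_matrix()
hsv=cv2.cvtColor(im,cv2.COLOR_BGR2HSV)
print(im[148,95:122:3].tolist());print(im[138:160:3,107].tolist())
m=((hsv[...,2]<110)).astype(np.uint8);m[:, :75]=0;m[:,140:]=0;m[:120]=0;m[180:]=0
n,l,st,ce=cv2.connectedComponentsWithStats(m)
for i in range(1,n):
    if st[i][4]>20: print(st[i],ce[i])
t=lambda p,z:T.T@(atz(c,p,z)-s["tool_pos"])
print("pivot",t((278.1,153.7),.066))
cr=im[100:200,60:190];cv2.imwrite("pics/w3d.png",cv2.resize(cr,(780,600),interpolation=cv2.INTER_CUBIC))
E
```

```text
[[0, 110, 233], [3, 70, 151], [3, 68, 143], [7, 73, 156], [7, 74, 157], [4, 75, 162], [0, 73, 159], [3, 73, 162], [7, 65, 140]]
[[17, 57, 123], [0, 56, 122], [4, 59, 129], [0, 68, 147], [3, 79, 162], [3, 79, 176], [0, 81, 179], [3, 86, 183]]
[ 76 172  18   8  47] [ 82.70212766 176.59574468]
pivot [0.05808017 0.00037753 0.07905579]
```

View pics/w3d.png

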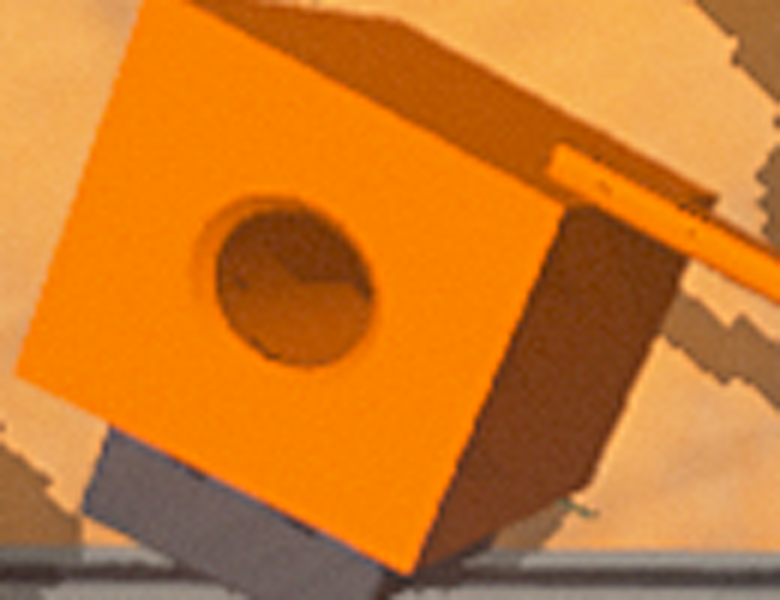

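```bash
python3 - <<'E'
from look import *
s=sense();c=cal("wrist");T=R.from_quat(s["tool_rot"],scalar_first=True).as_matrix()
t=lambda p,z:(T.T@(atz(c,p,z)-s["tool_pos"]))[:2]
TR,BR,BL=[t((60+x/6,100+y/6),.046) for x,y in((565,205),(412,575),(18,375))]
print(np.linalg.norm(TR-BR),np.linalg.norm(BL-BR),(TR+BL)/2,TR-BR,BL-BR)
print(t((107.7,146.9),.046),t((278.1,153.7),.066))
# plate 114x70 check: corners from w3c crop
f=lambda x,y:t((130+x*.375,60+y*.375),.058)
print(f(218,188),f(570,190),f(225,360),f(562,360))
E
```

```text
0.04024960308734519 0.039974257214323204 [ 0.05925086 -0.09577198] [0.03531898 0.01930286] [ 0.01963535 -0.03481945]
[ 0.06014963 -0.09577864] [0.05808017 0.00037753]
[ 0.06920479 -0.03389249] [0.06880013 0.03436155] [ 0.03501423 -0.03460268] [0.03497575 0.03491459]
```

The scale checks out: the block measures 40.1 mm. The eye is 96.2 mm from the pivot, so the sled goes about 3.7 mm further, which is also what the pin fit needs.

Call:
{"op": "carry_out", "data": {
  "targets": [
    {"dp": [0,0.002,0],"roll": 0},
    {"dp": [0,0.0017,0],"roll": 0},
    {"dp": [0,0,0],"roll": 0},
    {"dp": [0,0,0],"roll": 0},
    {"dp": [0,0,0],"roll": 0}
  ]
}}

```text
time_s: 6.68
tool_pos: [0.5178, -0.2291, 0.1453]
tool_rot: [0.002, 0.411, 0.912, -0.001]
wrist_force: [2.8, -6.3, -2.9]
opening: 0.275
gripper_force: 30.7
```

Call:
{"op": "carry_out", "data": {
  "targets": [
    {"dp": [0,0,0],"roll": 0},
    {"dp": [0,0,0],"roll": 0},
    {"dp": [0,0,0],"roll": 0},
    {"dp": [0,0,0],"roll": 0},
    {"dp": [0,0,0],"roll": 0},
    {"dp": [0,0,-0.02],"roll": 0},
    {"dp": [0,0,-0.04],"roll": 0},
    {"dp": [0.035,0,-0.02],"roll": 0},
    {"dp": [0.035,0,0],"roll": 0},
    {"dp": [0,0,0],"roll": 0},
    {"dp": [0,0,0],"roll": 0},
    {"dp": [0,0,0],"roll": 0}
  ],
  "grip": -1
}}

```text
time_s: 7.68
tool_pos: [0.4709, -0.1753, 0.2248]
tool_rot: [0.0, 0.41, 0.912, -0.0]
wrist_force: [-0.8, 0.4, 0.5]
opening: 1.003
gripper_force: 0.0
```

```bash
python3 - <<'E'
from look import *
look("w4",["sled_pivot","lock_knob","lock_eye","station_eye","sled_grip","station_mark"])
E
```

```text
t 7.68 tcp [ 0.4709 -0.1753  0.2248] xtool [-0.663  0.748 -0.001] ytool [0.748 0.663 0.   ] q6 [-0.6   0.05  1.88 -0.    1.21 -1.32]
sled_pivot [276.8 230.3] 0.95 [ 0.4785 -0.1842  0.066 ] tool d [-0.0115 -0.0002  0.1588]
lock_knob [235.1 182.6] 0.87 [ 0.4269 -0.1719  0.084 ] tool d [ 0.0319 -0.0306  0.1408]
lock_eye [204.1 125.4] 0.84 [ 0.3824 -0.1579  0.066 ] tool d [ 0.0719 -0.0547  0.1588]
station_eye [167.6 220.9] 0.76 [ 0.4044 -0.2476  0.046 ] tool d [-0.0098 -0.0978  0.1788]
sled_grip [280.6 303.8] 0.63 [ 0.5165 -0.2225  0.09  ] tool d [-0.0654  0.0028  0.1349]
```

Call:
{"op": "carry_out", "data": {
  "targets": [
    {"dp": [0.017,-0.0152,0],"roll": 0},
    {"dp": [0.017,-0.0152,0],"roll": 0},
    {"dp": [0,0,0],"roll": 0.1208},
    {"dp": [0,0,0],"roll": 0.1208},
    {"dp": [0,0,0],"roll": 0.1208},
    {"dp": [0,0,0],"roll": 0.1208},
    {"dp": [0,0,0],"roll": 0.1208},
    {"dp": [0,0,0],"roll": 0.1208},
    {"dp": [0,0,0],"roll": 0.1208},
    {"dp": [0,0,0],"roll": 0.1208},
    {"dp": [0,0,0],"roll": 0.1208},
    {"dp": [0,0,0],"roll": 0.1208},
    {"dp": [0,0,0],"roll": 0.1208},
    {"dp": [0,0,0],"roll": 0.1208},
    {"dp": [0,0,0],"roll": 0.1208},
    {"dp": [0,0,0.03],"roll": 0},
    {"dp": [0,0,0.03],"roll": 0},
    {"dp": [0,0,0.021],"roll": 0}
  ]
}}

```text
time_s: 9.53
tool_pos: [0.4249, -0.1696, 0.1418]
tool_rot: [-0.001, 0.935, 0.355, -0.0]
wrist_force: [-0.9, 0.3, -1.9]
opening: 1.006
gripper_force: 0.0
```

Call:
{"op": "carry_out", "data": {
  "targets": [
    {"dp": [0,0,0],"roll": 0},
    {"dp": [0,0,0],"roll": 0},
    {"dp": [0,0,0],"roll": 0},
    {"dp": [0,0,0],"roll": 0},
    {"dp": [0,0,0],"roll": 0},
    {"dp": [0,0,0],"roll": 0}
  ],
  "grip": 0.45,
  "newtons": 20
}}

```text
time_s: 10.03
tool_pos: [0.4261, -0.1704, 0.1449]
tool_rot: [0.001, 0.935, 0.355, 0.001]
wrist_force: [0.2, -0.3, -0.2]
opening: 0.275
gripper_force: 0.0
```

```bash
python3 - <<'E'
from look import *
look("w5",["sled_pivot","lock_knob","lock_eye","station_eye"])
print(sense()["wrist_force"],sense()["opening"])
E
```

```text
t 10.03 tcp [ 0.4261 -0.1704  0.1449] xtool [0.748 0.663 0.001] ytool [ 0.663 -0.748  0.002] q6 [-0.64  0.05  2.05  0.    1.03  0.2 ]
sled_pivot [366.4 207.3] 0.81 [ 0.4796 -0.1865  0.066 ] tool d [0.0294 0.0474 0.0791]
lock_knob [275.6 276.2] 0.91 [ 0.4249 -0.1709  0.084 ] tool d [-0.0012 -0.0006  0.0609]
lock_eye [209.1 296.6] 0.72 [ 0.3822 -0.1572  0.066 ] tool d [-0.0241 -0.0391  0.0788]
[ 0.02385507 -0.49201704 -0.09684416] 0.2715914693849148
```

View pics/w5.png

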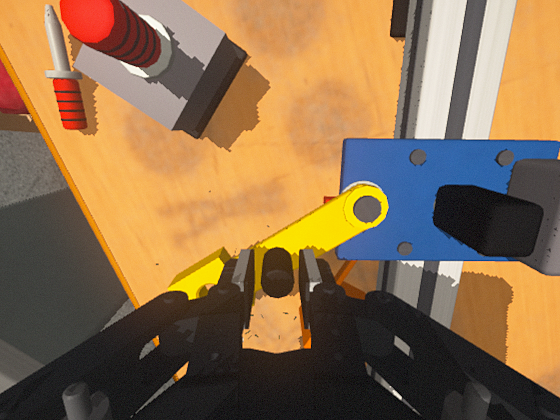

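The red pin and stand, and the knob at (276,276) caged between the fingers, show clearly. I'm swinging the arm along its arc to angle 0, then closing on the knob to centre it.

Call:
{"op": "carry_out", "data": {
  "targets": [
    {"dp": [-0.0041,0.0033,0],"roll": 0},
    {"dp": [-0.004,0.0032,0],"roll": 0},
    {"dp": [-0.0036,0.0042,0],"roll": 0},
    {"dp": [-0.0035,0.0042,0],"roll": 0},
    {"dp": [-0.0028,0.0048,0],"roll": 0},
    {"dp": [-0.0025,0.0049,0],"roll": 0},
    {"dp": [-0.0017,0.0052,0],"roll": 0},
    {"dp": [-0.0015,0.0053,0],"roll": 0},
    {"dp": [-0.0008,0.0054,0],"roll": 0},
    {"dp": [-0.0003,0.0055,0],"roll": 0},
    {"dp": [0,0.001,0],"roll": 0},
    {"dp": [0,0,0],"roll": 0},
    {"dp": [0,0,0],"roll": 0}
  ]
}}

```text
time_s: 11.37
tool_pos: [0.4386, -0.2218, 0.1441]
tool_rot: [0.001, 0.935, 0.355, 0.001]
wrist_force: [-0.4, -0.2, -0.3]
opening: 0.277
gripper_force: 0.0
```

Call:
{"op": "carry_out", "data": {
  "targets": [
    {"dp": [0,0,0],"roll": 0},
    {"dp": [0,0,0],"roll": 0},
    {"dp": [0,0,0],"roll": 0},
    {"dp": [0,0,0],"roll": 0},
    {"dp": [0,0,0],"roll": 0}
  ],
  "grip": 1,
  "newtons": 20
}}

```text
time_s: 11.78
tool_pos: [0.4382, -0.2215, 0.144]
tool_rot: [0.0, 0.935, 0.355, 0.0]
wrist_force: [-0.3, 1.4, 3.1]
opening: 0.178
gripper_force: 20.2
```

```bash
python3 - <<'E'
from look import *
look("w6",["sled_pivot","lock_knob","lock_eye","station_eye"])
print(sense()["wrist_force"],sense()["opening"])
for n in("scene","side"): look(n+"6",["sled_pivot","lock_knob","lock_eye","station_eye"],n)
E
```

```text
t 11.78 tcp [ 0.4382 -0.2215  0.144 ] xtool [0.748 0.663 0.   ] ytool [ 0.663 -0.748  0.001] q6 [-0.71  0.14  1.96  0.    1.04  0.13]
sled_pivot [277.6 156.1] 0.89 [ 0.4807 -0.1846  0.066 ] tool d [0.0562 0.0005 0.0781]
lock_knob [277.7 274.6] 0.58 [ 0.4387 -0.2218  0.084 ] tool d [0.0002 0.0005 0.06  ]
lock_eye [276.9 327. ] 0.82 [ 0.4053 -0.251   0.066 ] tool d [-0.0442  0.0002  0.078 ]
station_eye [277.7 306.6] 0.59 [ 0.406  -0.2512  0.046 ] tool d [-0.0438  0.0008  0.098 ]
[1.05059143 1.87619565 4.19788247] 0.17462120366235592
t 12.03 tcp [ 0.4382 -0.2215  0.144 ] xtool [0.748 0.663 0.   ] ytool [ 0.663 -0.748  0.001] q6 [-0.71  0.14  1.96  0.    1.04  0.13]
sled_pivot [251.2 242.1] 0.62 [ 0.4875 -0.19    0.066 ] tool d [0.0578 0.0091 0.078 ]
sled_pivot [257.3 219.5] 0.17 [ 0.5387 -0.2334  0.066 ] tool d [0.0673 0.0756 0.0781]
lock_knob [272.7 248.3] 0.84 [ 0.4369 -0.2195  0.084 ] tool d [ 0.0004 -0.0025  0.06  ]
lock_eye [294.3 255.4] 0.84 [ 0.4061 -0.2582  0.066 ] tool d [-0.0484  0.0061  0.078 ]
station_eye [291.7 260.3] 0.7 [ 0.4084 -0.2531  0.046 ] tool d [-0.0433  0.0038  0.098 ]
t 12.28 tcp [ 0.4382 -0.2215  0.144 ] xtool [0.748 0.663 0.   ] ytool [ 0.663 -0.748  0.   ] q6 [-0.71  0.14  1.96  0.    1.04  0.13]
sled_pivot [302.2 231.7] 0.9 [ 0.4786 -0.1885  0.066 ] tool d [0.0521 0.002  0.078 ]
sled_pivot [337.1 248.1] 0.2 [ 0.3922 -0.1568  0.066 ] tool d [ 0.0085 -0.079   0.0779]
lock_knob [324.  220.6] 0.65 [ 0.4384 -0.2229  0.084 ] tool d [-0.0008  0.0012  0.06  ]
lock_eye [339.8 225.1] 0.83 [ 0.4052 -0.2449  0.066 ] tool d [-0.0402 -0.0045  0.0779]
station_eye [342.7 230.5] 0.82 [ 0.3985 -0.255   0.046 ] tool d [-0.052  -0.0013  0.0979]
station_eye [289.3 264.6] 0.4 [ 0.4767 -0.0931  0.046 ] tool d [ 0.114  -0.0706  0.098 ]
```

Call:
{"op": "carry_out", "data": {
  "targets": [
    {"dp": [0,0,0],"roll": 0},
    {"dp": [0,0,0],"roll": 0},
    {"dp": [0,0,0],"roll": 0},
    {"dp": [0,0,-0.02],"roll": 0},
    {"dp": [0,0,-0.025],"roll": 0},
    {"dp": [-0.0385,0,0],"roll": 0},
    {"dp": [-0.0385,0,0],"roll": 0},
    {"dp": [-0.0385,0,0],"roll": 0},
    {"dp": [0,0,0],"roll": 0},
    {"dp": [0,0,0],"roll": 0},
    {"dp": [0,0,0],"roll": 0}
  ],
  "grip": 0
}}

```text
time_s: 13.45
tool_pos: [0.3514, -0.2979, 0.1884]
tool_rot: [-0.0, 0.935, 0.354, 0.0]
wrist_force: [0.0, 1.0, -0.6]
opening: 0.499
gripper_force: 0.0
```

```bash
python3 - <<'E'
from look import *
s,c,o=look("w7",["sled_pivot","lock_eye","station_eye"])
u,v=np.round(proj(c,o["lock_eye"])).astype(int)
im=cv2.imread("pics/w7.png");cr=im[v-40:v+40,u-52:u+53];print("crop origin",u-52,v-40)
cv2.imwrite("pics/w7c.png",cv2.resize(cr,None,fx=7,fy=7,interpolation=cv2.INTER_CUBIC))
E
```

```text
t 13.45 tcp [ 0.3514 -0.2979  0.1884] xtool [0.749 0.663 0.   ] ytool [ 0.663 -0.749 -0.001] q6 [-0.97 -0.01  2.02  0.    1.14 -0.12]
lock_eye [274.4 122.8] 0.92 [ 0.4049 -0.2488  0.066 ] tool d [ 0.0726 -0.0013  0.1224]
station_eye [278.5 123.8] 0.92 [ 0.4064 -0.2511  0.046 ] tool d [0.0721 0.0015 0.1424]
crop origin 222 83
```

View pics/w7c.png

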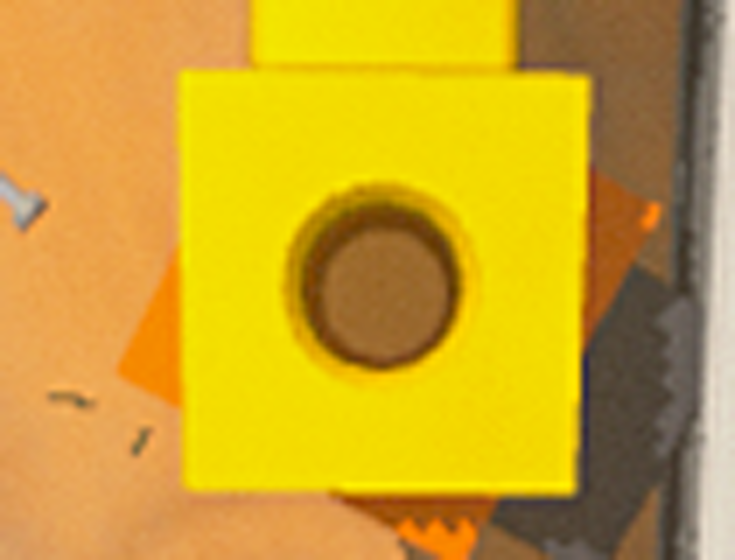

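The bracket's bottom hole at (386,290) shows as a full circle through the arm's eye at (382,283), so the eyes coincide to about 0.5 mm. Next I go and look at the pin.

Call:
{"op": "carry_out", "data": {
  "targets": [
    {"dp": [0,0,-0.04],"roll": 0},
    {"dp": [0,0,-0.04],"roll": 0},
    {"dp": [0.028,-0.0208,0],"roll": 0},
    {"dp": [0.028,-0.0208,0],"roll": 0},
    {"dp": [0.028,-0.0208,0],"roll": 0},
    {"dp": [0.028,-0.0208,0],"roll": 0},
    {"dp": [0.028,-0.0208,0],"roll": 0},
    {"dp": [0.028,-0.0208,0],"roll": 0},
    {"dp": [0,0,0],"roll": 0},
    {"dp": [0,0,0],"roll": 0},
    {"dp": [0,0,0],"roll": 0}
  ],
  "grip": -1
}}

```text
time_s: 14.57
tool_pos: [0.3946, -0.0932, 0.2687]
tool_rot: [0.0, 0.935, 0.356, -0.0]
wrist_force: [-0.9, -0.2, 0.4]
opening: 1.001
gripper_force: 0.0
```

```bash
python3 - <<'E'
from look import *
s,c,o=look("w8",["pin_grip"]);T=R.from_quat(s["tool_rot"],scalar_first=True).as_matrix()
im=cv2.imread("pics/w8.png");hsv=cv2.cvtColor(im,cv2.COLOR_BGR2HSV)
m=(((hsv[...,0]<6)|(hsv[...,0]>174))&(hsv[...,1]>170)&(hsv[...,2]>150)).astype(np.uint8)
n,l,st,ce=cv2.connectedComponentsWithStats(m)
for i in range(1,n):
    if st[i][4]>60:
        p=atz(c,ce[i],.152);print(st[i],ce[i],p,T.T@(p-s["tool_pos"]))
# printer handle
c=cal("scene");o_,d=ray(c,(152,213));nrm=np.array([-.9,.437,0]);q=np.array([.554,-.047,0]);print("handle",o_+d*((q-o_)@nrm/(d@nrm)))
E
```

```text
t 14.57 tcp [ 0.3946 -0.0932  0.2687] xtool [ 0.747  0.665 -0.   ] ytool [ 0.665 -0.747  0.   ] q6 [-0.53 -0.28  2.09 -0.    1.34  0.31]
pin_grip [296.6 117.2] 0.72 [ 0.4607 -0.0527  0.132 ] tool d [0.0763 0.0136 0.1367]
pin_grip [221.9 145.9] 0.67 [ 0.4126 -0.0269  0.132 ] tool d [ 0.0575 -0.0376  0.1367]
[    0     0   172   126 13744] [93.08600116 54.07894354] [0.40712024 0.0586441  0.152     ] [ 0.11026877 -0.10517591  0.11665104]
[283 102  25  25 492] [295.40853659 113.91463415] [ 0.46026185 -0.05021017  0.152     ] [0.07763048 0.01147751 0.11670923]
[218 126  12  12 116] [222.72413793 131.35344828] [ 0.42309059 -0.02370012  0.152     ] [ 0.06747515 -0.0330349   0.11669617]
[218 139  12  16 139] [223.44604317 145.74820144] [ 0.41662761 -0.02945148  0.152     ] [ 0.05882366 -0.03303287  0.11669967]
handle [ 0.57268226 -0.00852396  0.19806829]
```

View pics/w8.png

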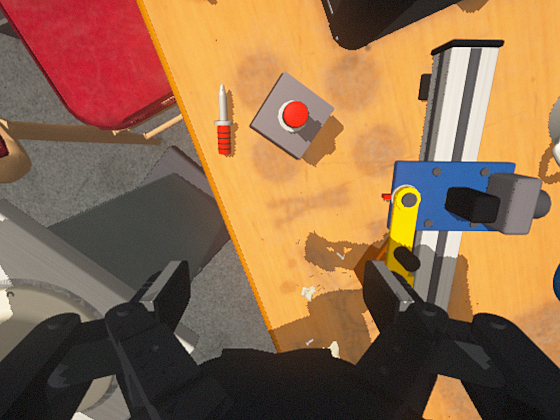

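The pin top is at (295,114), upright in its stand; the small red pin lies at (223,138). Its world position is about (0.460, −0.050). To keep the wrist camera clear of the printer's handle, I roll −0.8 rad for the pick.

Call:
{"op": "carry_out", "data": {
  "targets": [
    {"dp": [0.0388,0.0057,0],"roll": 0},
    {"dp": [0.0388,0.0057,0],"roll": 0},
    {"dp": [0,0,0],"roll": -0.1143},
    {"dp": [0,0,0],"roll": -0.1143},
    {"dp": [0,0,0],"roll": -0.1143},
    {"dp": [0,0,0],"roll": -0.1143},
    {"dp": [0,0,0],"roll": -0.1143},
    {"dp": [0,0,0],"roll": -0.1143},
    {"dp": [0,0,0],"roll": -0.1142},
    {"dp": [0,0,0.03],"roll": 0},
    {"dp": [0,0,0.03],"roll": 0},
    {"dp": [0,0,0.0225],"roll": 0},
    {"dp": [0,0,0],"roll": 0},
    {"dp": [0,0,0],"roll": 0},
    {"dp": [0,0,0],"roll": 0}
  ]
}}

```text
time_s: 15.92
tool_pos: [0.461, -0.0514, 0.1877]
tool_rot: [0.001, 0.723, 0.69, 0.0]
wrist_force: [-0.4, 0.7, -0.3]
opening: 1.002
gripper_force: 0.0
```

```bash
python3 - <<'E'
from look import *
s,c,o=look("w9",["pin_grip"]);T=R.from_quat(s["tool_rot"],scalar_first=True).as_matrix()
im=cv2.imread("pics/w9.png");hsv=cv2.cvtColor(im,cv2.COLOR_BGR2HSV)
m=(((hsv[...,0]<6)|(hsv[...,0]>174))&(hsv[...,1]>170)&(hsv[...,2]>150)).astype(np.uint8)
n,l,st,ce=cv2.connectedComponentsWithStats(m)
for i in range(1,n):
    if st[i][4]>100:
        p=atz(c,ce[i],.152);print(st[i],ce[i],p,T.T@(p-s["tool_pos"]))
E
```

```text
t 15.92 tcp [ 0.461  -0.0514  0.1877] xtool [ 0.047  0.999 -0.001] ytool [ 0.999 -0.047  0.002] q6 [-0.37 -0.01  2.01 -0.    1.13 -0.33]
pin_grip [284.4 241.4] 0.67 [ 0.4652 -0.0317  0.132 ] tool d [0.0199 0.0032 0.0557]
pin_grip [199.9 175.3] 0.67 [0.43   0.0006 0.132 ] tool d [ 0.0505 -0.0335  0.0556]
[ 111    0  114   45 2964] [175.73448043  15.08603239] [0.43388341 0.05439143 0.152     ] [ 0.10439478 -0.03209363  0.03551672]
[193 154  24  23 237] [204.05063291 165.25316456] [0.43730456 0.00716954 0.152     ] [ 0.0573843  -0.02647021  0.03556244]
[266 233  33  34 864] [281.62847222 249.97800926] [ 0.46377648 -0.02713388  0.152     ] [0.02435504 0.00157527 0.0356435 ]
```

I used the wrong height: with the collar on the stand, the tip is at 2 mm, so the handle top is at 102 mm and the grip point at 82 mm. I'll recompute from both views.

```bash
python3 - <<'E'
from look import *
s=sense();c=cal("wrist");T=R.from_quat(s["tool_rot"],scalar_first=True).as_matrix()
print(s["tool_pos"])
for px,z in(((281.6,250),.102),((281.6,250),.095),((284.4,241.4),.082)):
    p=atz(c,px,z);print(p,T.T@(p-s["tool_pos"]))
# w8 view: camera pose from its tcp
T8=np.c_[[.747,.665,0],[.665,-.747,0],[0,0,-1]];t8=np.array([.3946,-.0932,.2687])
c8=(c[0],t8+T8@(T.T@(c[1]-s["tool_pos"])),T8@T.T@c[2])
for px,z in(((295.4,113.9),.102),((296.6,117.2),.082)):
    p=atz(c8,px,z);print("w8",p,T.T@(p-s["tool_pos"]))
E
```

```text
[ 0.46137082 -0.0511732   0.18822821]
[ 0.46430617 -0.0492783   0.102     ] [0.00213381 0.00253888 0.08623521]
[ 0.4643229  -0.05236656  0.095     ] [-0.00094183  0.00267321  0.0932395 ]
[ 0.46641088 -0.05217094  0.082     ] [-0.00063418  0.00470381  0.10624642]
w8 [ 0.46365492 -0.05065127  0.102     ] [0.00073225 0.00195165 0.08623484]
w8 [ 0.46378375 -0.05358886  0.082     ] [-0.00217178  0.00214489  0.10623922]
```

Call:
{"op": "carry_out", "data": {
  "targets": [
    {"dp": [0,0.0025,0.024],"roll": 0},
    {"dp": [0,0,0.024],"roll": 0},
    {"dp": [0,0,0],"roll": 0},
    {"dp": [0,0,0],"roll": 0},
    {"dp": [0,0,0],"roll": 0}
  ]
}}

```text
time_s: 16.43
tool_pos: [0.4636, -0.0508, 0.14]
tool_rot: [0.001, 0.723, 0.691, 0.001]
wrist_force: [0.1, -0.8, 0.4]
opening: 1.001
gripper_force: 0.0
```

Call:
{"op": "carry_out", "data": {
  "targets": [
    {"dp": [0,0,0],"roll": 0},
    {"dp": [0,0,0],"roll": 0},
    {"dp": [0,0,0],"roll": 0},
    {"dp": [0,0,0],"roll": 0},
    {"dp": [0,0,0],"roll": 0},
    {"dp": [0,0,0],"roll": 0},
    {"dp": [0,0,0],"roll": 0},
    {"dp": [0,0,0],"roll": 0},
    {"dp": [0,0,0],"roll": 0}
  ],
  "grip": 1,
  "newtons": 40
}}

```text
time_s: 17.18
tool_pos: [0.4628, -0.0505, 0.1386]
tool_rot: [0.0, 0.723, 0.691, 0.0]
wrist_force: [-1.7, -0.0, 4.3]
opening: 0.224
gripper_force: 39.0
```

Call:
{"op": "carry_out", "data": {
  "targets": [
    {"dp": [0,0,-0.02],"roll": 0},
    {"dp": [0,0,-0.04],"roll": 0},
    {"dp": [0,0,-0.04],"roll": 0},
    {"dp": [0,0,0],"roll": 0.1143},
    {"dp": [0,0,0],"roll": 0.1143},
    {"dp": [0,0,0],"roll": 0.1143},
    {"dp": [0,0,0],"roll": 0.1143},
    {"dp": [0,0,0],"roll": 0.1143},
    {"dp": [0,0,0],"roll": 0.1143},
    {"dp": [0,0,0],"roll": 0.1142},
    {"dp": [-0.02925,0.0185,0],"roll": 0},
    {"dp": [-0.02925,0.0185,0],"roll": 0},
    {"dp": [-0.02925,0.0185,0],"roll": 0},
    {"dp": [-0.02925,0.0185,0],"roll": 0},
    {"dp": [-0.02925,0.0185,0],"roll": 0},
    {"dp": [-0.02925,0.0185,0],"roll": 0},
    {"dp": [0,0,0],"roll": 0},
    {"dp": [0,0,0],"roll": 0},
    {"dp": [0,0,0],"roll": 0},
    {"dp": [0,0,0],"roll": 0}
  ]
}}

```text
time_s: 18.85
tool_pos: [0.405, -0.2487, 0.2377]
tool_rot: [-0.001, 0.935, 0.355, -0.0]
wrist_force: [0.3, 1.4, -0.9]
opening: 0.22
gripper_force: 41.1
```

```bash
cat >> look.py <<'E'
Z["pin_tip"]=.1
E
python3 - <<'E'
from look import *
z=sense()["tool_pos"][2];Z["pin_tip"]=z-.1366;Z["pin_grip"]=z-.0566
for n in("wrist","scene","side"): look(n+"10",["pin_tip","pin_grip","lock_eye"],n)
print(sense()["opening"],sense()["wrist_force"])
E
```

```text
t 18.85 tcp [ 0.405  -0.2487  0.2377] xtool [0.748 0.664 0.   ] ytool [ 0.664 -0.748 -0.001] q6 [-0.81 -0.04  1.94  0.    1.24  0.04]
pin_tip [276.  225.4] 0.58 [ 0.4043 -0.2486  0.1011] tool d [-0.0004 -0.0003  0.1366]
pin_grip [280.3 283.6] 0.76 [ 0.404  -0.2519  0.1811] tool d [-0.0028  0.0017  0.0566]
pin_grip [75.8 37. ] 0.74 [ 0.431  -0.1223  0.1811] tool d [ 0.1035 -0.0772  0.0567]
lock_eye [276.9 212.9] 0.65 [ 0.4043 -0.2496  0.066 ] tool d [-0.0011  0.0004  0.1717]
t 19.05 tcp [ 0.4052 -0.249   0.2381] xtool [0.747 0.665 0.   ] ytool [ 0.665 -0.747 -0.   ] q6 [-0.81 -0.04  1.94  0.    1.24  0.04]
pin_tip [324.3 188.1] 0.65 [ 0.5176 -0.4098  0.1011] tool d [-0.0228  0.1948  0.137 ]
pin_tip [285.8 247.1] 0.38 [ 0.4152 -0.2409  0.1011] tool d [0.0129 0.0006 0.1371]
pin_grip [255.5 218. ] 0.53 [ 0.4647 -0.1953  0.1811] tool d [ 0.0802 -0.0006  0.0571]
pin_grip [290.5 227. ] 0.44 [ 0.4077 -0.2472  0.1811] tool d [0.003  0.0003 0.0571]
lock_eye [292.1 255.2] 0.61 [ 0.409  -0.2542  0.066 ] tool d [-0.0006  0.0064  0.1721]
lock_eye [325.1 186.1] 0.27 [ 0.5466 -0.4342  0.066 ] tool d [-0.0174  0.2324  0.1721]
t 19.25 tcp [ 0.4051 -0.2496  0.2382] xtool [ 0.748  0.664 -0.   ] ytool [ 0.664 -0.748  0.   ] q6 [-0.81 -0.04  1.94 -0.    1.24  0.04]
pin_tip [246.6 338.6] 0.85 [0.4628 0.152  0.1011] tool d [ 0.3098 -0.262   0.1371]
pin_tip [287.9 321.5] 0.77 [0.4164 0.1001 0.1011] tool d [ 0.2406 -0.254   0.1371]
pin_grip [223.4 380.3] 0.89 [0.4345 0.2725 0.1811] tool d [ 0.3686 -0.3709  0.0571]
pin_grip [314.2 318.1] 0.58 [0.3654 0.1526 0.1811] tool d [ 0.2373 -0.3272  0.0571]
lock_eye [339.  224.4] 0.66 [ 0.4075 -0.2471  0.066 ] tool d [ 0.0035 -0.0003  0.1722]
0.21984337908768412 [-0.2000114   0.18876134 -0.35691193]
```

Call:
{"op": "carry_out", "data": {
  "targets": [
    {"dp": [0,0,0.015],"roll": 0},
    {"dp": [0,0,0.013],"roll": 0},
    {"dp": [0,0,0.005],"roll": 0},
    {"dp": [0,0,0.005],"roll": 0},
    {"dp": [0,0,0.005],"roll": 0},
    {"dp": [0,0,0.005],"roll": 0}
  ]
}}

```text
time_s: 19.95
tool_pos: [0.4052, -0.2502, 0.1904]
tool_rot: [0.0, 0.935, 0.355, 0.0]
wrist_force: [0.4, -0.7, -0.3]
opening: 0.221
gripper_force: 41.1
```

Call:
{"op": "carry_out", "data": {
  "targets": [
    {"dp": [0,0,0.005],"roll": 0},
    {"dp": [0,0,0.005],"roll": 0},
    {"dp": [0,0,0.005],"roll": 0},
    {"dp": [0,0,0.005],"roll": 0},
    {"dp": [0,0,0.005],"roll": 0},
    {"dp": [0,0,0.005],"roll": 0}
  ]
}}

```text
time_s: 20.45
tool_pos: [0.4049, -0.2499, 0.1597]
tool_rot: [0.0, 0.935, 0.355, 0.0]
wrist_force: [0.4, 0.0, -1.5]
opening: 0.227
gripper_force: 41.1
```

Both eyes are entered without force. Now the last few millimetres until the collar seats.

Call:
{"op": "carry_out", "data": {
  "targets": [
    {"dp": [0,0,0.003],"roll": 0},
    {"dp": [0,0,0.002],"roll": 0},
    {"dp": [0,0,0.001],"roll": 0},
    {"dp": [0,0,0.001],"roll": 0},
    {"dp": [0,0,0.001],"roll": 0},
    {"dp": [0,0,0],"roll": 0}
  ]
}}

```text
time_s: 20.95
tool_pos: [0.4052, -0.2503, 0.1528]
tool_rot: [0.001, 0.935, 0.355, 0.0]
wrist_force: [-0.4, -0.8, 0.9]
opening: 0.217
gripper_force: 41.3
```

Call:
{"op": "carry_out", "data": {
  "targets": [
    {"dp": [0,0,0.001],"roll": 0},
    {"dp": [0,0,0.001],"roll": 0},
    {"dp": [0,0,0],"roll": 0},
    {"dp": [0,0,0],"roll": 0}
  ]
}}

```text
time_s: 21.28
tool_pos: [0.4056, -0.2509, 0.1524]
tool_rot: [0.001, 0.935, 0.355, 0.0]
wrist_force: [-2.8, 1.5, 13.3]
opening: 0.226
gripper_force: 42.5
```

The collar is seated: 13 N upward, and z has stopped. I'm letting go and withdrawing.

Call:
{"op": "carry_out", "data": {
  "targets": [
    {"dp": [0,0,0],"roll": 0},
    {"dp": [0,0,0],"roll": 0},
    {"dp": [0,0,0],"roll": 0},
    {"dp": [0,0,0],"roll": 0},
    {"dp": [0,0,0],"roll": 0},
    {"dp": [0,0,0],"roll": 0},
    {"dp": [0,0,-0.02],"roll": 0},
    {"dp": [0,0,-0.03],"roll": 0},
    {"dp": [0,0,-0.03],"roll": 0},
    {"dp": [-0.035,0,0],"roll": 0},
    {"dp": [-0.035,0,0],"roll": 0},
    {"dp": [0,0,0],"roll": 0},
    {"dp": [0,0,0],"roll": 0}
  ],
  "grip": -1
}}

```text
time_s: 22.37
tool_pos: [0.3517, -0.2972, 0.2303]
tool_rot: [0.0, 0.936, 0.353, 0.0]
wrist_force: [0.1, 0.3, -0.3]
opening: 1.002
gripper_force: 0.0
```

```bash
python3 - <<'E'
from look import *
Z["pin_grip"]=.096
s,c,o=look("w11",["sled_pivot","pin_grip","lock_knob","sled_grip"])
im=cv2.imread("pics/w11.png");hsv=cv2.cvtColor(im,cv2.COLOR_BGR2HSV)
m=(((hsv[...,0]<6)|(hsv[...,0]>174))&(hsv[...,1]>170)&(hsv[...,2]>120)).astype(np.uint8)
n,l,st,ce=cv2.connectedComponentsWithStats(m)
for i in range(1,n):
    if st[i][4]>100: print(st[i],ce[i],atz(c,ce[i],.116))
print(s["wrist_force"],"expected top px for home",proj(c,[.4055,-.25,.116]))
E
```

```text
t 22.37 tcp [ 0.3517 -0.2972  0.2303] xtool [0.75  0.661 0.   ] ytool [ 0.661 -0.75   0.   ] q6 [-0.97 -0.07  1.99  0.    1.23 -0.12]
pin_grip [279.9 126.1] 0.56 [ 0.4062 -0.2523  0.096 ] tool d [0.0706 0.0023 0.1343]
lock_knob [274.9  54.7] 0.84 [ 0.4383 -0.2197  0.084 ] tool d [ 0.1162 -0.001   0.1463]
[  0   0  45  27 787] [16.0952986  10.18424396] [ 0.35640894 -0.10375681  0.116     ]
[263 111  31  32 738] [278.06504065 126.19105691] [ 0.40530207 -0.25130191  0.116     ]
[ 0.12220474  0.32244636 -0.25540571] expected top px for home [276.66463333 124.4491796 ]
```

The pin stands upright at the eye. Its apparent size (31–32 px) matches a handle top at 116 mm, which means fully home, so I'm handing in.

```bash
python3 -c "
from plant import *
print(close_job())"
```

```text
the job is handed in; nothing more can be done
None
```

The job is handed in at about 22 s: the sled is at its station by the bracket's eye (the mark was hidden under the sled), the arm's eye is over the bracket's, and the red pin is home and released; I viewed 11 pictures, one over the limit of 10.

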